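# Snug a glued bar in the screw clamp

### The job

The glued sandwich bar lies half out of the blue screw clamp. Push it fully home along its guide rails against the clamp's back stop, then turn the crank clockwise until the pad meets the bar and snug it up by feel: clearly firmer than free running, but not hard, because too much squeezes out the glue. Let go of the crank and leave the other things on the bench where they are.

Things in the scene. Friction and masses are not known exactly. Their poses are not given: they have to be found in the camera images.
- clamp: Blue screw clamp fixed to the bench, mouth towards its own -x (roughly to the robot). Origin on the bench under the vertical screw axis; x runs from mouth to back, z up. Bed 225 x 96 mm, top 10 mm above the bench, x = -150 to +75 mm. Steel guide rails 48 mm apart, tops 24 mm above the bench, x = -65 to +35 mm. The frame is at most 118 mm high.
- stop (a point): Back stop: the foot of the clamp's column, front face at clamp x = +35 mm, on the centre line, 22 mm above the bench. The bar's tail must touch this face.
- bar: Sandwich bar (aluminium, orange glue layer, aluminium), 160 x 44 x 24 mm, 0.3 to 0.6 kg, flat on the bed, tail between the rails, its x along the clamp's x. Origin: centre of the underside; front end at its x = -80 mm, tail at +80 mm. Home, its origin is at clamp x = -45 mm; it starts 45 to 65 mm short of that.
- spindle: Clamp screw: origin on the screw axis, at the underside of the crank hub. It sinks 24 mm per clockwise turn (3.8 mm per rad); this frame does not turn. Below hangs a brass pad, 24 mm across, on a stiff spring (gives 1 mm per 15 N), turning with the crank. Its face is 93 to 107 mm below this origin: set by hand, unmeasured. It starts 4 to 25 mm above the bar's top.
- knob_mid (a point): Middle of the red upright crank knob, 23 mm across, 44 mm tall, spinning freely on its pin, so it can be held without turning the hand. 55 mm off the screw axis and 34 mm above the spindle's origin (sinks with it); 20 mm of knob above this point, 24 mm below it down to the crank arm. Apart from the knob the crank is at most 15 mm above the spindle's origin.
- crank (a joint): Crank angle, rad, growing clockwise seen from above (lowers the pad), up to 8.9; starts at 0 to 1.8, stays where left, moves only by turning. Free running takes a light steady push, about 1 N, along the knob's circle; once the pad bears, each 7 N of clamping adds about 1 N. Right is 25 to 60 N of clamping: 4 to 7 N above free, best 5 N, about 0.7 rad past first touch. Over 85 N spoils it.
- reagent_a: White bottle with red cap, 57 mm across, 107 mm tall, near the right edge. Bystander. Origin at the centre of its underside.
- reagent_b: White bottle with red cap, 57 mm across, 110 mm tall, near the right edge. Bystander. Origin at the centre of its underside.
- tip_box: Closed pipette tip box, 85 x 112 x 76 mm, clear lid, blue latch. Bystander. Origin at the centre of its underside.
- cartons: Two small white cartons taped together, 81 x 111 x 88 mm. Bystander. Origin at the centre of its underside.

How it is judged:
By the outcome, as a careful person would: the job done as asked, in the order asked, and still so for the second after the job is handed in, with the robot touching nothing.
It also fails if it takes over 72 s, if anything falls off the work surface, if the arm or the gripper's body presses on something with over 40 N, if the wrist force passes 120 N, or if a joint passes its speed limit or range.

### The arm

A 7-joint arm with a two-finger parallel gripper is mounted at the origin on the work surface; the furniture and walls round the work are solid. World frame = base frame: x ahead of the robot, y to its left, z up, the work surface at z = 0. Lengths are in mm, angles in rad, forces in N, time in s.
With the tool pointing down it reaches from about 400 to 875 mm from the base axis. Payload 6.5 kg.
Tool frame: the origin (TCP) lies midway between the tips of the shut fingers; the grasp point (between the pads) lies 19 mm behind it; z points along the fingers, y is the direction in which the jaws open and shut (so a half turn about z gives the same grasp; the last joint's range is limited). The gripper opens to 85 mm and grips with 20 to 120 N. Pads are 22 mm wide; open, the fingers measure 114 mm over their backs; the gripper's body (76 mm by 85 mm) begins 54 mm behind the grasp point. The pads swing forward as they close: fully open they stand 13 mm farther back than shut.
Start: joints at [1.282, 0.536, -0.004, 1.538, 0.003, 1.067, -0.071], TCP at [143.621, -633.927, 231.29] pointing down, gripper open.
Joint ranges: [-2.7, 2.7], [-0.37, 2.16], [-1.27, 1.26], [0.24, 2.4], [-1.31, 4.45], [0.19, 1.91], [-2.76, 2.76]. Speed limits (rad/s): [2.39, 2.39, 3.14, 3.14, 3.14, 3.14, 3.14].

### API

Orientations are given as a unit quaternion [x, y, z, w].
In Python, from plant import arm gives the robot as it stands.
- The arm moves only by the shell command python3 -m crank 'ROWS' [FORCE]. ROWS is text: rows parted by semicolons, each of 7 numbers parted by spaces: the shift along the world's x, y, z in mm, then the turn, a rotation vector about the world's x, y, z in degrees, then the finger opening in mm, from 0 to 85.4. In form: x y z wx wy wz gripper; .... A call has 1 to 8 rows; each row is the pose to reach, as a shift and turn from the pose measured when the call began; what a row does not reach only later rows make up. A row lasts 1/10 s, in which the tool goes at most 50 mm and 8.59 degrees, less where a joint would pass 70% of its speed; a pose out of reach is approached as far as the arm can. A call with a gripper value outside its range is refused whole. The fingers move at their own pace and stop on an object; FORCE is the grip in N (left out, the last holds). Time passes only in rows, so rows that repeat a pose let the fingers close. It gives the time, the measured TCP pose, the force and the opening at its end, in the units of the state.
- arm.state(): the state, without advancing time (a new reading comes with each control period).
- arm.capture(name): name is "scene" or "top"; returns a dict with "frame" (400x640x3 uint8, red, green, blue), "fx", "fy", "cx", "cy" (pixels), "k1" (the pictures are not rectified: a ray, as slopes to the right and down, at radius r is drawn at 1 + k1 r^2 times it, then the intrinsics apply), "eye" and "orientation" of the camera in the world. Camera axes: x right, y up, looking along -z (the intrinsics and any distortion apply to the point x, -y, -z); pixel columns grow to the right and rows downward; lengths in mm; the calibration is good to about 2 mm. A picture is of the moment at which its call begins. There is no depth.
- arm.hand_in(): hands the job in, once; it reports no verdict.
The state is a dict: "clock": time; "joint_positions": joint angles; "joint_vel": joint speeds; "tau": joint torques, N m; "eef_pos": TCP position; "tcp_rot": TCP orientation; "wrist_force": force on the tool from outside, world axes, zero at the start; "torque": the same for the moment, N m; "opening": opening from 0.0 (shut) to 1.0 (fully open).
Only numpy, scipy, OpenCV 4.12 (cv2) and the standard library are available. Lean on these libraries where they do the work, as an engineer would, in place of code of your own. Each camera call takes 0.05 s, during which the arm holds its last target. There are 200 camera calls.

## Working session

There is one attempt and no reset: what is moved stays moved. The work goes in short steps, Python scripts to look and compute and a shell command to move; the robot and the scene stay as the last step left them, time stands still between calls to the robot, and variables do not carry over. Pictures are saved under pics/ and viewed, about 8 in all and at most 12, crops included, and the job is handed in when it is done.

```bash
ls; mkdir -p pics
python3 - <<'E'
from plant import arm
import cv2
s=arm.state(); print({k:(v if not hasattr(v,'round') else v) for k,v in s.items()})
for n in("scene","top"):
    c=arm.capture(n); cv2.imwrite(f"pics/{n}0.png",c["frame"][:,:,::-1])
    print(n,{k:v for k,v in c.items() if k!="frame"})
E
```

```text
pics
{'clock': 0.0, 'joint_positions': array([ 1.28176936,  0.5371822 , -0.00439229,  1.53886265,  0.00258846,
        1.06726687, -0.07117624]), 'joint_vel': array([-1.97366977e-03, -3.37259676e-05,  8.46424215e-04, -3.09627313e-04,
        1.06887314e-03,  3.49257410e-04, -1.35322858e-03]), 'tau': array([ 3.45924964e-04, -5.83414721e+01,  1.04865957e+00, -2.59098405e+01,
        1.23500978e-02,  9.76334471e-03,  1.23903345e-05]), 'eef_pos': array([ 143.46381083, -633.33690089,  230.40720476]), 'tcp_rot': array([ 9.93796775e-01,  1.11208073e-01, -1.64159167e-04, -8.40884276e-04]), 'wrist_force': array([ 0.55745418, -1.08334918, -0.05313039]), 'torque': array([-0.00388674,  0.00992032, -0.00324944]), 'opening': 0.9983770724061727}
scene {'fx': 394.78114702890457, 'fy': 394.78114702890457, 'cx': 315.6750799124664, 'cy': 202.45209992785325, 'k1': 0.03328022947143411, 'eye': array([1068.2501815 , -391.17341636,  665.56601832]), 'orientation': array([0.39492389, 0.18390157, 0.38797974, 0.81221121])}
top {'fx': 428.180454391143, 'fy': 428.180454391143, 'cx': 319.616032772028, 'cy': 203.77950693881618, 'k1': -0.08856988702146439, 'eye': array([ 464.25908449,   27.12517607, 1091.32648202]), 'orientation': array([-0.03389768,  0.03304968,  0.70878051, -0.70383866])}
```

View pics/scene0.png

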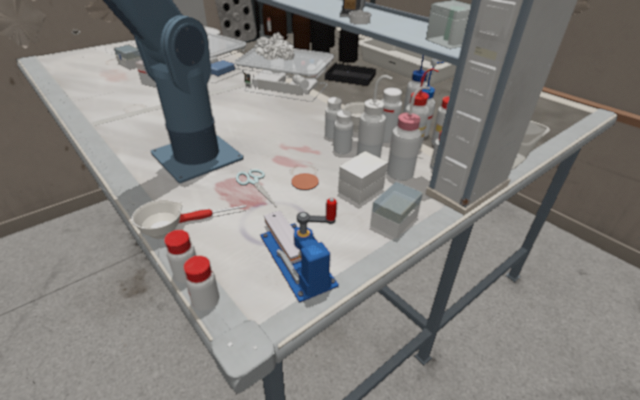

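View pics/top0.png

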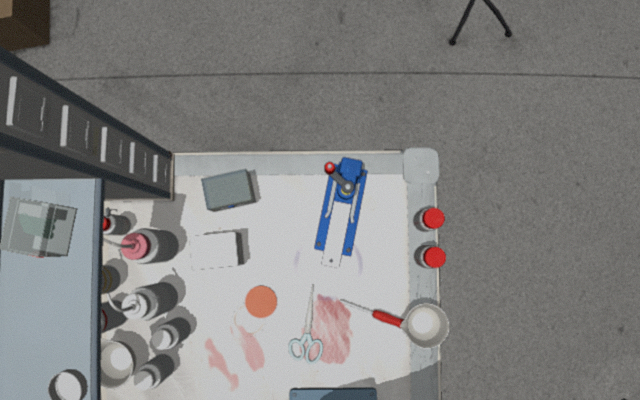

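The scene view shows the clamp around (300,255), its red knob at (331,208) and bottles at (180,255) and (200,285). In the top view the clamp runs from (333,255) to (355,165), with the knob at (330,168), the bar's front end at (331,265), and the bottles at (431,218) and (431,257).

```bash
cat > h.py <<'E'
import numpy as np, cv2
from scipy.spatial.transform import Rotation as R
from plant import arm
class Cam:
    def __init__(s,n):
        c=arm.capture(n); s.im=np.ascontiguousarray(c["frame"]); s.hsv=cv2.cvtColor(s.im,cv2.COLOR_RGB2HSV)
        s.K=np.array([[c["fx"],0,c["cx"]],[0,c["fy"],c["cy"]],[0,0,1.]]); s.d=np.array([c["k1"],0,0,0.])
        s.eye=np.array(c["eye"]); s.R=R.from_quat(c["orientation"]).as_matrix()
    def ray(s,p):
        u=cv2.undistortPoints(np.array(p,float).reshape(-1,1,2),s.K,s.d).reshape(-1,2)
        v=np.c_[u[:,0],-u[:,1],-np.ones(len(u))]@s.R.T
        return v/np.linalg.norm(v,axis=1)[:,None]
    def plane(s,p,z):
        v=s.ray(p); return s.eye+v*((z-s.eye[2])/v[:,2])[:,None]
    def proj(s,P):
        q=(np.atleast_2d(P)-s.eye)@s.R; q=q*[1,-1,-1]
        return cv2.projectPoints(q.reshape(-1,1,3),np.zeros(3),np.zeros(3),s.K,s.d)[0].reshape(-1,2)
    def blobs(s,m,amin=15):
        n,l,st,ce=cv2.connectedComponentsWithStats(m.astype(np.uint8)); 
        return [(st[i,4],ce[i].round(2),st[i,:4]) for i in range(1,n) if st[i,4]>=amin],l
    def red(s):
        h,S,v=cv2.split(s.hsv); return ((h<6)|(h>174))&(S>170)&(v>80)
    def blue(s):
        h,S,v=cv2.split(s.hsv); return (h>100)&(h<125)&(S>150)&(v>50)
    def crop(s,x0,y0,x1,y1,k,f):
        cv2.imwrite(f,cv2.resize(s.im[y0:y1,x0:x1,::-1],None,fx=k,fy=k,interpolation=cv2.INTER_CUBIC))
def tri(a,pa,b,pb):
    u,v=a.ray(pa)[0],b.ray(pb)[0]
    t=np.linalg.lstsq(np.c_[u,-v],b.eye-a.eye,rcond=None)[0]
    P,Q=a.eye+u*t[0],b.eye+v*t[1]
    return (P+Q)/2,np.linalg.norm(P-Q)
E
python3 - <<'E'
from h import *
s,t=Cam("scene"),Cam("top")
for c in(s,t):
    for b in c.blobs(c.red())[0]: print('red',b)
    for b in c.blobs(c.blue(),40)[0]: print('blue',b)
a=s.im[190:300,240:350]; b=t.im[150:275,290:390]
A=cv2.resize(a[:,:,::-1],(440,440),interpolation=cv2.INTER_CUBIC)
B=cv2.resize(b[:,:,::-1],(352,440),interpolation=cv2.INTER_CUBIC)
cv2.imwrite("pics/c1.png",np.hstack([A,B]))
E
```

```text
red (np.int32(123), array([420.72,  98.53]), array([415,  92,  13,  13], dtype=int32))
red (np.int32(36), array([444.75, 102.06]), array([443,  98,   5,  10], dtype=int32))
red (np.int32(153), array([330.75, 209.82]), array([327, 200,   9,  20], dtype=int32))
red (np.int32(190), array([195.15, 215.26]), array([180, 210,  31,  12], dtype=int32))
red (np.int32(434), array([177.31, 241.69]), array([166, 231,  24,  23], dtype=int32))
red (np.int32(500), array([197.23, 268.75]), array([185, 257,  25,  25], dtype=int32))
blue (np.int32(71), array([417.38,  75.1 ]), array([413,  70,  10,  11], dtype=int32))
blue (np.int32(44), array([429.7 ,  91.57]), array([423,  88,  11,  10], dtype=int32))
blue (np.int32(2100), array([306.17, 266.33]), array([262, 232,  76,  69], dtype=int32))
red (np.int32(49), array([329.18, 168.02]), array([325, 163,  10,  10], dtype=int32))
red (np.int32(325), array([433.18, 217.98]), array([423, 208,  21,  20], dtype=int32))
red (np.int32(27), array([104.67, 224.11]), array([103, 219,   4,  10], dtype=int32))
red (np.int32(330), array([434.34, 256.79]), array([424, 247,  21,  20], dtype=int32))
red (np.int32(202), array([386.77, 317.73]), array([373, 311,  29,  15], dtype=int32))
blue (np.int32(888), array([351.64, 193.07]), array([335, 158,  32,  97], dtype=int32))
blue (np.int32(405), array([323.9 , 219.03]), array([315, 177,  18,  73], dtype=int32))
blue (np.int32(177), array([342.81, 195.45]), array([334, 184,  21,  19], dtype=int32))
```

View pics/c1.png

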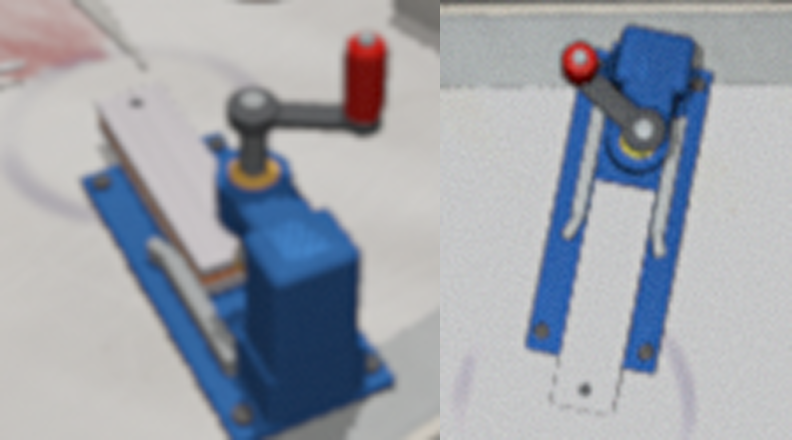

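The crops show the knob top at scene (331.8,200) / top (329.5,167.6) and the hub top at scene (303,215) / top (347.7,186.4). The bed corners are at top (314.7,248.6), (351.6,256) and (367.6,170.5), and the bar's front edge runs from (321.3,265) to (339.1,267.3). The pad sits hidden under the arm.

Run:
```python
from h import *
np.set_printoptions(precision=1,suppress=True)
s,t=Cam("scene"),Cam("top")
def S(x,y): return [240+x/4,190+y/4]
def T(x,y): return [290+(x-440)/3.52,150+y/3.52]
for n,a,b in [("knobtop",S(367,38),T(579,60)),("hub",S(254,97),T(643,128)),("boltFL",S(101,182),T(540,331)),("boltFR?",S(215,143),T(645,352)),("barhole",S(136,103),T(585,390)),("boltBR",S(370,362),T(698,84)),("barFL",S(97,106),T(550,405))]:
    print(n,*tri(s,a,t,b))
    c=s
# red knob axis bottom at scene
P=t.plane([T(527,347),T(657,373),T(713,72)],10); print("bed",P)
d=P[2]-P[1]; print("len",np.linalg.norm(d),"yaw",np.degrees(np.arctan2(d[1],d[0])),"wid",np.linalg.norm(P[1]-P[0]))
P=t.plane([T(550,405),T(613,413)],34); print("barfront",P,P.mean(0))
# bed outline from blue mask
m=(t.blue()).astype(np.uint8); l=cv2.connectedComponents(m)[1]
pts=np.argwhere(m[150:275,290:390])[:,::-1]+[290,150]
Q=t.plane(pts,10)[:,:2]
print(cv2.minAreaRect(Q.astype(np.float32)))
print("knob scene", s.plane([330.75,209.8],150), t.plane([[433.18,217.98],[434.3,256.8]],107))
```

```text
knobtop [627.7   8.5 202.8] 4.871821357785527
hub [591.5 -31.9 163.6] 4.383846472050412
boltFL [448.3   1.8 -12.6] 69.21301653879186
boltFR? [472.3 -12.9  41.7] 71.40043068212266
barhole [425.2   2.5  31.5] 4.582686758716285
boltBR [660.3 -54.2  46.3] 70.00683682983028
barFL [403.7  10.   12.3] 35.1363042059601
bed [[453.9  41.2  10. ]
 [434.7 -51.5  10. ]
 [651.8 -95.2  10. ]]
len 221.4196614495336 yaw -11.394687278185055 wid 94.61845934203983
barfront [[413.8  25.1  34. ]
 [407.9 -18.7  34. ]] [410.8   3.2  34. ]
((564.3121337890625, -27.43939208984375), (90.65138244628906, 240.61434936523438), 78.08460235595703)
knob scene [[603.6  32.2 150. ]] [[ 522.9 -234.8  107. ]
 [ 433.5 -234.8  107. ]]
```

```bash
python3 -m crank '23 35 0 0 0 -3 10; 47 71 0 0 0 -6 10; 70 106 0 0 0 -9 10; 94 142 0 0 0 -12 10; 117 177 0 0 0 -15 10; 140 212 0 0 0 -18 10; 164 248 0 0 0 -21 10; 187 283 0 0 0 -24 10'
python3 - <<'E'
from h import *
np.set_printoptions(precision=1,suppress=True)
s,t=Cam("scene"),Cam("top")
def S(x,y): return [240+x/4,190+y/4]
def T(x,y): return [290+(x-440)/3.52,150+y/3.52]
for n,a,b in [("boltFR",S(101,182),T(645,352)),("boltFL",S(215,143),T(540,331)),("boltBR",S(241,412),T(698,84)),("barFR",S(97,106),T(613,413))]:
    print(n,*tri(s,a,t,b))
m=t.blue(); L=[];Rr=[]
for r in range(205,248):
    c=np.flatnonzero(m[r,300:380])+300; L.append([c[0]-.5,r]);Rr.append([c[-1]+.5,r])
for e in(L,Rr):
    q=t.plane(e,10); p=np.polyfit(q[:,0],q[:,1],1); print("edge yaw",np.degrees(np.arctan(p[0])),"y at x=500",np.polyval(p,500))
E
```

```text
clock: 1.1
eef_pos: [331.4, -349.2, 231.2]
tcp_rot: [0.995, -0.099, 0.0, -0.0]
wrist_force: [0.8, -0.3, -0.5]
opening: 0.115
boltFR [450.7 -41.6   9.2] 3.70135443674544
boltFL [466.2  33.1   9.8] 3.1327681700041117
boltBR [643.7 -82.4  12.2] 3.602097323663548
barFR [409.2 -16.6  28.6] 5.62012587826397
edge yaw -10.278423929118103 y at x=500 31.61820291615095
edge yaw -11.961833585229556 y at x=500 -60.145848312147024
```

```bash
python3 -m crank '25 42 0 0 0 0 10; 50 87 0 0 0 0 10; 66 132 0 0 0 0 10; 74 178 0 0 0 0 10; 74 224 0 0 0 0 10; 70 270 0 0 0 0 10; 62 315 0 0 0 0 10; 54 358 0 0 0 0 10'; python3 -m crank '0 0 0 0 0 0 10; 0 0 0 0 0 0 10'
```

```text
clock: 2.0
eef_pos: [388.1, 13.8, 231.4]
tcp_rot: [0.996, -0.094, 0.001, -0.001]
wrist_force: [0.8, 0.1, 0.5]
opening: 0.12
clock: 2.2
eef_pos: [388.2, 13.9, 231.6]
tcp_rot: [0.996, -0.093, 0.001, -0.001]
wrist_force: [0.4, 0.1, -0.1]
opening: 0.119
```

```bash
python3 -m crank '0 -1 -40 0 0 0 10; -1 -3 -80 0 0 -0.5 10; -2 -5 -125 0 0 -0.5 10; -3 -5 -165 0 0 -0.5 10; -3 -5 -165 0 0 -0.5 10'
```

```text
clock: 2.7
eef_pos: [381.6, 7.0, 62.8]
tcp_rot: [0.995, -0.098, -0.003, -0.0]
wrist_force: [-0.9, 0.6, -0.3]
opening: 0.113
```

```bash
python3 -m crank '0 1 -20 0 0 -0.3 10; 0 1 -42 0 0 -0.3 10; 8 0 -42 0 0 -0.3 10; 16 -2 -42 0 0 -0.3 10; 24 -4 -42 0 0 -0.3 10; 32 -6 -42 0 0 -0.3 10; 40 -7 -42 0 0 -0.3 10'; python3 -m crank '8 -2 0 0 0 0 10; 15 -3 0 0 0 0 10'
```

```text
clock: 3.4
eef_pos: [422.0, -0.5, 21.6]
tcp_rot: [0.995, -0.101, -0.004, -0.0]
wrist_force: [-3.6, 0.6, 3.0]
opening: 0.118
clock: 3.6
eef_pos: [438.0, -3.8, 21.8]
tcp_rot: [0.995, -0.101, -0.003, -0.0]
wrist_force: [-4.6, 1.9, 2.5]
opening: 0.116
```

Pushing at ~5 N sliding friction. Continue in small steps until the stop.

```bash
python3 -m crank '4 -1 0 0 0 0 10; 8 -2 0 0 0 0 10; 12 -2 0 0 0 0 10'; python3 -m crank '3 -1 0 0 0 0 10; 5 -1 0 0 0 0 10'; python3 -m crank '2 0 0 0 0 0 10; 3 -1 0 0 0 0 10';python3 -m crank '2 0 0 0 0 0 10; 3 -1 0 0 0 0 10'
```

```text
clock: 3.9
eef_pos: [449.6, -6.0, 21.7]
tcp_rot: [0.995, -0.101, -0.004, 0.0]
wrist_force: [-4.6, 0.3, 2.7]
opening: 0.114
clock: 4.1
eef_pos: [454.6, -7.1, 21.7]
tcp_rot: [0.995, -0.101, -0.004, 0.0]
wrist_force: [-3.4, 0.7, 2.3]
opening: 0.12
clock: 4.3
eef_pos: [458.0, -7.9, 21.7]
tcp_rot: [0.995, -0.101, -0.004, 0.0]
wrist_force: [-1.6, 1.9, 0.5]
opening: 0.119
clock: 4.5
eef_pos: [458.7, -8.2, 21.3]
tcp_rot: [0.995, -0.101, -0.006, 0.0]
wrist_force: [-10.0, 4.4, 7.0]
opening: 0.116
```

```bash
python3 -m crank '3 -1 0 0 0 0 10; 5 -1 0 0 0 0 10; 5 -1 0 0 0 0 10'; python3 -m crank '-5 1 0 0 0 0 10; -15 3 0 0 0 0 10; -20 4 30 0 0 0 30; -20 4 70 0 0 0 60; -20 4 115 0 0 0 60; -20 4 160 0 0 0 60; -20 4 190 0 0 0 60'
python3 - <<'E'
from h import *
np.set_printoptions(precision=1,suppress=True)
s,t=Cam("scene"),Cam("top")
a=s.im[190:300,240:350]; b=t.im[150:275,290:390]
A=cv2.resize(a[:,:,::-1],(440,440),interpolation=cv2.INTER_CUBIC)
B=cv2.resize(b[:,:,::-1],(352,440),interpolation=cv2.INTER_CUBIC)
cv2.imwrite("pics/c2.png",np.hstack([A,B]))
E
```

```text
clock: 4.8
eef_pos: [458.6, -8.5, 20.5]
tcp_rot: [0.995, -0.1, -0.011, 0.001]
wrist_force: [-13.6, 4.1, 11.1]
opening: 0.114
clock: 5.5
eef_pos: [440.2, -4.5, 213.8]
tcp_rot: [0.995, -0.1, -0.008, 0.001]
wrist_force: [0.7, -0.1, -1.1]
opening: 0.7
```

View pics/c2.png

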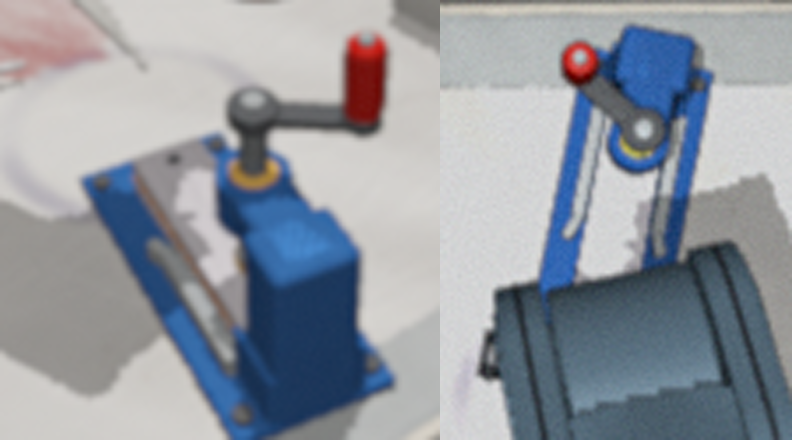

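```bash
python3 -m crank '30 2 20 0 0 0 70; 75 5 30 0 0 0 70; 120 8 30 0 0 0 70; 160 11 30 0 0 0 70; 187 13 30 0 0 0 70; 187 13 30 0 0 0 70' 20
python3 - <<'E'
from h import *
s,t=Cam("scene"),Cam("top")
s.crop(240,130,360,240,4,"pics/c3.png")
E
```

```text
clock: 6.2
eef_pos: [631.9, 8.9, 243.1]
tcp_rot: [0.995, -0.101, -0.005, 0.0]
wrist_force: [0.1, 1.2, -0.8]
opening: 0.819
```

View pics/c3.png

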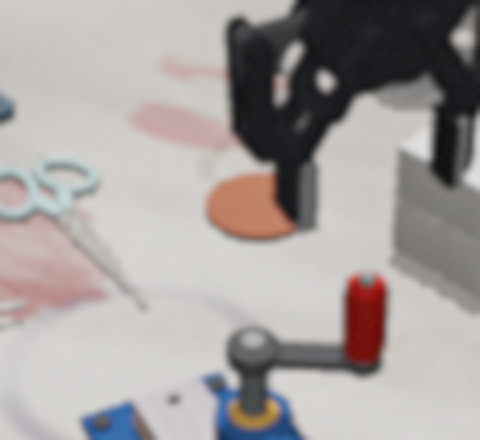

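The fingertips at crop (305,225) and (452,180) straddle the knob at (366,280), as planned. I'll descend and close.

```bash
python3 -m crank '-4 0 -20 0 0 0 70; -4 0 -45 0 0 0 70; -4 0 -65 0 0 0 70; -4 0 -75 0 0 0 70; -4 0 -75 0 0 0 70' 20; python3 -m crank '0 0 0 0 0 0 0; 0 0 0 0 0 0 0; 0 0 0 0 0 0 0; 0 0 0 0 0 0 0; 0 0 0 0 0 0 0; 0 0 0 0 0 0 0' 20
```

```text
clock: 6.8
eef_pos: [623.1, 8.2, 167.2]
tcp_rot: [0.995, -0.1, -0.007, 0.001]
wrist_force: [0.5, -0.4, 0.1]
opening: 0.821
clock: 7.4
eef_pos: [623.9, 8.4, 168.0]
tcp_rot: [0.995, -0.1, -0.007, 0.001]
wrist_force: [0.8, 0.1, 4.4]
opening: 0.262
```

```bash
cat > rows.py <<'E'
import sys,numpy as np
# th0 deg (world direction axis->knob), step rad/row, n rows: shifts clockwise
th,st,n=np.radians(float(sys.argv[1])),float(sys.argv[2]),int(sys.argv[3])
for k in range(1,n+1):
    a=th-st*k; print(k,np.round(55*np.array([np.cos(a)-np.cos(th),np.sin(a)-np.sin(th)]),1),round(-3.8*st*k,1))
print("end th",np.degrees(a)%360)
E
python3 rows.py 48.1 0.1 8; python3 -m crank '0 0 1 0 0 0 0; 0 0 1 0 0 0 0' 50; python3 -c "
from h import *
print(arm.state()['wrist_force'])"
```

```text
1 [ 3.9 -3.9] -0.4
2 [ 7.4 -8.1] -0.8
3 [ 10.5 -12.7] -1.1
4 [ 13.  -17.5] -1.5
5 [ 15.1 -22.6] -1.9
6 [ 16.7 -27.9] -2.3
7 [ 17.7 -33.3] -2.7
8 [ 18.2 -38.8] -3.0
end th 2.263376389534143
clock: 7.6
eef_pos: [623.7, 8.4, 168.4]
tcp_rot: [0.995, -0.1, -0.007, 0.001]
wrist_force: [1.5, 0.4, -2.0]
opening: 0.249
[ 1.50882134  0.35343908 -1.95507281]
```

```bash
python3 -m crank '4 -4 0 0 0 0 0; 7 -8 -1 0 0 0 0; 11 -13 -1 0 0 0 0; 13 -18 -2 0 0 0 0; 15 -23 -2 0 0 0 0; 17 -28 -2 0 0 0 0; 18 -33 -3 0 0 0 0; 18 -39 -3 0 0 0 0' 50; python3 rows.py 2 0.15 8
```

```text
clock: 8.4
eef_pos: [640.3, -30.8, 165.1]
tcp_rot: [0.995, -0.1, -0.008, 0.001]
wrist_force: [-6.1, -0.0, 2.7]
opening: 0.253
1 [-0.3 -8.2] -0.6
2 [ -1.9 -16.3] -1.1
3 [ -4.6 -24.1] -1.7
4 [ -8.5 -31.4] -2.3
5 [-13.4 -38. ] -2.8
6 [-19.3 -43.8] -3.4
7 [-26.  -48.6] -4.0
8 [-33.3 -52.5] -4.6
end th 293.2450645843012
```

```bash
python3 -m crank '-1 -8 -1 0 0 0 0; -2 -16 -1 0 0 0 0; -5 -24 -2 0 0 0 0; -9 -31 -2 0 0 0 0; -14 -38 -3 0 0 0 0; -19 -44 -3 0 0 0 0; -26 -49 -4 0 0 0 0; -33 -53 -5 0 0 0 0'
python3 - <<'E'
from scipy.optimize import least_squares
from h import *
s=arm.state();print(s['joint_positions'].round(2))
P=np.array([[623.7,8.4],[640.3,-30.8],s['eef_pos'][:2]])
r=least_squares(lambda c:np.hypot(*(P-c).T)-55,[587,-32]);print(r.x,r.fun,np.degrees(np.arctan2(*(P-r.x).T[::-1])))
E
```

```text
clock: 9.2
eef_pos: [607.4, -81.4, 160.5]
tcp_rot: [0.995, -0.1, -0.008, -0.001]
wrist_force: [-3.5, 8.3, 6.3]
opening: 0.252
[ 0.29  0.58 -0.31  1.67  0.21  0.94 -1.88]
[585.32314132 -31.02948727] [ 0.0224295  -0.02266236  0.01745188] [ 45.7750974    0.23916564 -66.28792224]
```

```bash
cat > ft.py <<'E'
from h import *
C=np.array([585.3,-31.0])
F=[];s=arm.state()
p=s['eef_pos'][:2]-C; th=np.arctan2(p[1],p[0]); t=np.array([np.sin(th),-np.cos(th)]); r=np.array([np.cos(th),np.sin(th)])
f=s['wrist_force']
print("th",round(np.degrees(th),1),"rad turned",round((np.radians(45.8)-th)%(2*np.pi),3),"R",round(np.hypot(*p),1),"resist",round(-f[:2]@t,2),"radial",round(f[:2]@r,2),"z",s['eef_pos'][2].round(1),"fz",f[2].round(1),"clk",s["clock"])
E
python3 ft.py; python3 rows.py -66.3 0.1 8; python3 -m crank '-5 -2 0 0 0 0 0; -10 -4 -1 0 0 0 0; -16 -5 -1 0 0 0 0; -21 -5 -1 0 0 0 0'; python3 ft.py
```

```text
th -66.3 rad turned 1.956 R 55.1 resist 0.13 radial -8.97 z 160.5 fz 6.3 clk 9.2
1 [-5.1 -2. ] -0.4
2 [-10.4  -3.4] -0.8
3 [-15.9  -4.3] -1.1
4 [-21.4  -4.6] -1.5
5 [-26.9  -4.4] -1.9
6 [-32.3  -3.7] -2.3
7 [-37.6  -2.4] -2.7
8 [-42.8  -0.6] -3.0
end th 247.86337638953415
clock: 9.6
eef_pos: [586.6, -85.8, 159.4]
tcp_rot: [0.995, -0.099, -0.008, -0.001]
wrist_force: [0.1, 4.2, -1.3]
opening: 0.252
th -88.7 rad turned 2.347 R 54.9 resist 0.17 radial -4.2 z 159.4 fz -1.3 clk 9.6
```

```bash
python3 rows.py -88.7 0.1 4;python3 rows.py -111.6 0.1 4; python3 rows.py -134.5 0.1 4;  python3 -m crank '-5 0 0 0 0 0 0; -11 1 -1 0 0 0 0; -16 2 -1 0 0 0 0; -21 5 -2 0 0 0 0'; python3 ft.py
```

```text
1 [-5.5  0.2] -0.4
2 [-10.9   0.8] -0.8
3 [-16.3   2.1] -1.1
4 [-21.5   3.9] -1.5
end th 248.38168819476707
1 [-5.   2.3] -0.4
2 [-9.8  5. ] -0.8
3 [-14.2   8.3] -1.1
4 [-18.3  11.9] -1.5
end th 225.48168819476706
1 [-3.7  4. ] -0.4
2 [-7.   8.4] -0.8
3 [-9.9 13.1] -1.1
4 [-12.2  18.1] -1.5
end th 202.58168819476708
clock: 10.0
eef_pos: [565.4, -82.1, 157.7]
tcp_rot: [0.995, -0.1, -0.007, -0.001]
wrist_force: [-1.0, -1.3, 5.6]
opening: 0.251
th -111.3 rad turned 2.742 R 54.8 resist -0.48 radial 1.56 z 157.7 fz 5.6 clk 10.0
```

```bash
python3 -m crank '-5 2 0 0 0 0 0; -10 5 -1 0 0 0 0; -14 8 -1 0 0 0 0; -18 12 -1 0 0 0 0'; python3 ft.py
```

```text
clock: 10.4
eef_pos: [546.9, -70.3, 156.5]
tcp_rot: [0.995, -0.1, -0.007, -0.0]
wrist_force: [2.3, 0.5, -3.5]
opening: 0.252
th -134.3 rad turned 3.144 R 55.0 resist 1.35 radial -1.95 z 156.5 fz -3.5 clk 10.4
```

```bash
python3 rows.py -157 0.1 4
```

```text
1 [-1.9  5.2] -0.4
2 [-3.3 10.5] -0.8
3 [-4.1 15.9] -1.1
4 [-4.4 21.4] -1.5
end th 180.08168819476708
```

```bash
python3 -m crank '-4 4 0 0 0 0 0; -7 8 -1 0 0 0 0; -10 13 -1 0 0 0 0; -12 18 -2 0 0 0 0'; python3 ft.py
```

```text
clock: 10.8
eef_pos: [534.5, -52.4, 154.7]
tcp_rot: [0.995, -0.1, -0.007, 0.0]
wrist_force: [0.0, -0.3, 5.7]
opening: 0.249
th -157.1 rad turned 3.542 R 55.1 resist 0.28 radial 0.1 z 154.7 fz 5.7 clk 10.8
```

```bash
python3 -m crank '-2 5 0 0 0 0 0; -3 11 -1 0 0 0 0; -4 16 -1 0 0 0 0; -4 21 -1 0 0 0 0'; python3 ft.py;  python3 rows.py -180 0.1 4; python3 rows.py -203 0.1 4; python3 rows.py -226 0.1 4
```

```text
clock: 11.2
eef_pos: [530.1, -31.3, 153.4]
tcp_rot: [0.995, -0.1, -0.008, 0.0]
wrist_force: [2.6, -0.6, -2.0]
opening: 0.254
th -179.7 rad turned 3.936 R 55.2 resist 0.66 radial -2.6 z 153.4 fz -2.0 clk 11.2
1 [0.3 5.5] -0.4
2 [ 1.1 10.9] -0.8
3 [ 2.5 16.3] -1.1
4 [ 4.3 21.4] -1.5
end th 157.08168819476708
1 [2.4 4.9] -0.4
2 [5.3 9.6] -0.8
3 [ 8.6 14. ] -1.1
4 [12.4 18. ] -1.5
end th 134.08168819476708
1 [4.1 3.6] -0.4
2 [8.6 6.8] -0.8
3 [13.4  9.5] -1.1
4 [18.4 11.8] -1.5
end th 111.08168819476705
```

```bash
python3 -m crank '0 5 0 0 0 0 0; 1 11 -1 0 0 0 0; 2 16 -1 0 0 0 0; 4 21 -2 0 0 0 0'; python3 ft.py
```

```text
clock: 11.6
eef_pos: [534.1, -9.9, 151.6]
tcp_rot: [0.995, -0.1, -0.008, 0.001]
wrist_force: [-1.2, -1.2, 7.9]
opening: 0.249
th 157.7 rad turned 4.331 R 55.4 resist 1.6 radial 0.6 z 151.6 fz 7.9 clk 11.6
```

```bash
python3 -m crank '2 5 0 0 0 0 0; 5 10 -1 0 0 0 0; 8 14 -1 0 0 0 0; 12 18 -1 0 0 0 0'; python3 ft.py
```

```text
clock: 12.0
eef_pos: [545.5, 7.7, 150.5]
tcp_rot: [0.995, -0.101, -0.009, 0.001]
wrist_force: [-1.0, -3.7, 3.2]
opening: 0.251
th 135.8 rad turned 4.713 R 55.5 resist 3.39 radial -1.89 z 150.5 fz 3.2 clk 12.0
```

```bash
python3 rows.py 135.8 0.1 2; python3 -m crank '2 2 0 0 0 0 0; 4 4 0 0 0 0 0; 4 4 0 0 0 0 0'; python3 ft.py; python3 -m crank '2 2 0 0 0 0 0; 4 3 -1 0 0 0 0; 4 3 -1 0 0 0 0'; python3 ft.py
```

```text
1 [4.  3.7] -0.4
2 [8.4 7.1] -0.8
end th 124.34084409738355
clock: 12.3
eef_pos: [549.5, 11.4, 150.1]
tcp_rot: [0.995, -0.101, -0.009, 0.001]
wrist_force: [0.2, -4.3, 0.5]
opening: 0.249
th 130.2 rad turned 4.809 R 55.5 resist 2.56 radial -3.41 z 150.1 fz 0.5 clk 12.3
clock: 12.6
eef_pos: [553.8, 14.7, 149.7]
tcp_rot: [0.995, -0.101, -0.009, 0.001]
wrist_force: [-1.2, -2.5, 6.9]
opening: 0.251
th 124.6 rad turned 4.908 R 55.5 resist 2.39 radial -1.42 z 149.7 fz 6.9 clk 12.6
```

```bash
python3 -m crank '2 1 0 0 0 0 0; 5 3 0 0 0 0 0; 5 3 0 0 0 0 0'; python3 ft.py; python3 -m crank '2 1 0 0 0 0 0; 5 2 -1 0 0 0 0; 5 2 -1 0 0 0 0'; python3 ft.py
```

```text
clock: 12.9
eef_pos: [558.2, 17.4, 149.4]
tcp_rot: [0.995, -0.101, -0.01, 0.002]
wrist_force: [-2.5, -4.6, 3.3]
opening: 0.258
th 119.3 rad turned 5.001 R 55.5 resist 4.44 radial -2.82 z 149.4 fz 3.3 clk 12.9
clock: 13.2
eef_pos: [563.0, 19.8, 148.9]
tcp_rot: [0.995, -0.101, -0.01, 0.002]
wrist_force: [-3.4, -2.7, 8.4]
opening: 0.248
th 113.7 rad turned 5.099 R 55.5 resist 4.23 radial -1.11 z 148.9 fz 8.4 clk 13.2
```

```bash
python3 -m crank '3 1 0 0 0 0 0; 5 2 0 0 0 0 0; 5 2 0 0 0 0 0'; python3 ft.py; python3 -m crank '3 1 0 0 0 0 0; 3 1 0 0 0 0 0'; python3 ft.py
```

```text
clock: 13.5
eef_pos: [566.8, 21.4, 148.7]
tcp_rot: [0.995, -0.101, -0.011, 0.002]
wrist_force: [-4.1, -4.9, 4.7]
opening: 0.251
th 109.4 rad turned 5.173 R 55.6 resist 5.5 radial -3.23 z 148.7 fz 4.7 clk 13.5
clock: 13.7
eef_pos: [568.6, 22.0, 148.6]
tcp_rot: [0.995, -0.101, -0.013, 0.003]
wrist_force: [-5.5, -4.2, 6.7]
opening: 0.249
th 107.5 rad turned 5.206 R 55.6 resist 6.55 radial -2.33 z 148.6 fz 6.7 clk 13.7
```

```bash
python3 -m crank '2 0 0 0 0 0 0; 2 0 0 0 0 0 0'; python3 ft.py; python3 -m crank '0 0 0 0 0 0 0; 0 0 0 0 0 0 0'; python3 ft.py
```

```text
clock: 13.9
eef_pos: [569.2, 22.1, 148.6]
tcp_rot: [0.995, -0.101, -0.014, 0.003]
wrist_force: [-6.2, -3.1, 6.6]
opening: 0.251
th 106.9 rad turned 5.217 R 55.5 resist 6.81 radial -1.16 z 148.6 fz 6.6 clk 13.9
clock: 14.1
eef_pos: [568.8, 22.1, 148.7]
tcp_rot: [0.995, -0.101, -0.015, 0.003]
wrist_force: [-2.8, -3.7, 4.4]
opening: 0.25
th 107.2 rad turned 5.211 R 55.6 resist 3.74 radial -2.67 z 148.7 fz 4.4 clk 14.1
```

```bash
python3 -m crank '0 0 0 0 0 0 30; 0 0 0 0 0 0 45; 0 0 0 0 0 0 60; 0 0 0 0 0 0 60; 0 0 10 0 0 0 60; 0 0 40 0 0 0 60; 0 0 80 0 0 0 60; 0 0 110 0 0 0 60'; python3 -m crank '-20 30 0 0 0 0 60; -50 60 10 0 0 0 60; -80 100 20 0 0 0 60; -100 140 20 0 0 0 60; -110 180 20 0 0 0 60; -110 220 20 0 0 0 60; -110 220 20 0 0 0 60'
python3 - <<'E'
from h import *
s,t=Cam("scene"),Cam("top")
a=s.im[180:320,150:350]; b=t.im[150:275,290:450]
A=cv2.resize(a[:,:,::-1],None,fx=2,fy=2,interpolation=cv2.INTER_CUBIC)
A=cv2.resize(a[:,:,::-1],(430,301),interpolation=cv2.INTER_CUBIC); B=cv2.resize(b[:,:,::-1],(370,301),interpolation=cv2.INTER_CUBIC)
cv2.imwrite("pics/c4.png",np.hstack([A,B]))
for c in(s,t):
    for x in c.blobs(c.red())[0]: print(x[0],x[1])
E
```

```text
clock: 14.9
eef_pos: [569.4, 22.4, 261.6]
tcp_rot: [0.995, -0.101, -0.014, 0.003]
wrist_force: [0.9, -0.2, 0.6]
opening: 0.702
clock: 15.6
eef_pos: [457.7, 249.0, 283.0]
tcp_rot: [0.995, -0.097, -0.013, 0.0]
wrist_force: [-0.2, 0.6, 0.3]
opening: 0.703
121 [420.74  98.6 ]
34 [444.68 102.21]
124 [318.   201.98]
196 [195.4  215.11]
436 [177.43 241.65]
500 [197.23 268.75]
44 [324.07 194.27]
322 [433.15 218.06]
333 [434.29 256.79]
196 [386.64 317.84]
```

View pics/c4.png

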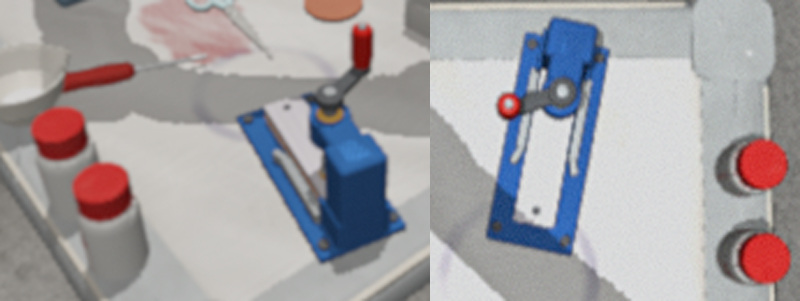

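```bash
python3 -c "
from plant import arm
print(arm.hand_in()); print(arm.state()['clock'])"
```

```text
the job is handed in; nothing more can be done
None
the job is handed in; nothing more can be done
```

The bar is pushed home against the back stop, the crank is snugged up, and the job is handed in at about 16 s of the 72 s allowed.

- **Bar:** I pushed it home along the rails with the nearly shut fingers at about 5 N. Against the stop it stopped moving and the push rose to about 14 N, at the place measured beforehand. The last top view shows its front about 23 mm behind the bed's front edge, where 25 mm is expected.
- **Crank:** I turned it about 5.2 rad clockwise. Free running read about 0.7 N, and the resistance started to rise at roughly 4.6 rad. I stopped at about 6.5 N while moving, nearly 6 N above free, which is about 40 N of clamping and 0.6 rad past touch.
- **Release:** I took the load off the arm before opening the fingers. The wrist force reads about zero and the arm is clear of everything.
- **Other things:** The bottle caps are within 0.2 px of where they started in both views. I did not measure the tip box and cartons again, but the arm stayed well above them.

**Uncertain points:** Single force readings were noisy by about 1 N, with one early reading of 3.4 N just after touch. The two camera views disagreed by 3 to 5 mm on most points, so I took the crank's circle from the measured hand path instead. I did not measure the clamping force directly.

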